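# Set the fence of a pouch-sizing jig to its mark and lock it

### The arm

A 6-joint arm with a two-finger parallel gripper is mounted at the origin on a cart in front of the work surface, level with it; the furniture and walls round the work are solid. World frame = base frame: x ahead of the robot, y to its left, z up, the work surface at z = 0. Lengths are in m, angles in rad, forces in N, time in s.
With the tool pointing down it reaches from about 0.3 to 0.85 m from the base axis. Payload 4.2 kg.
Tool frame: the origin (TCP) lies on the centre line of the jaws, within the pads' length; the fingertips stand 25 mm ahead of it and the grasp point (between the pads) lies 6 mm ahead of it; z points along the fingers, y is the direction in which the jaws open and shut (so a half turn about z gives the same grasp; the last joint's range is limited). The gripper opens to 91 mm and grips with 3 to 60 N. Pads are 32 mm wide; open, the fingers measure 118 mm over their backs; the gripper's body (76 mm by 178 mm) begins 60 mm behind the grasp point.
Start: joints at [-1.273, 0.32, 1.565, -0, 1.257, -0.02], TCP at [0.18, -0.546, 0.216] pointing down, gripper open.
Joint ranges: [-3.11, 3.11], [-0.84, 2.01], [0.21, 2.61], [-1.34, 4.49], [0.05, 2.63], [-2.56, 2.56]. Speed limits (rad/s): [2.57, 2.57, 3.14, 3.14, 3.14, 3.14].

### API

Orientations are given as a rotation vector (axis times angle).
In Python, from rig import sensors, vision, arm, recognise, outline_of gives the robot as it stands. The module is installed in compiled form; this text tells all that it offers.
- The arm moves only by the tool step_arm, never from a script. Its argument "increments" is a list that holds one entry, the list of rows, each a list of 5 numbers: the gripper command: -1 is shut, 1 is fully open, values between are in proportion, then the shift along the tool's x, y, z in mm, then the turn about the tool's z in rad. A call has 1 to 10 rows; each row shifts and turns the commanded pose from where the row before left it, along the tool's axes as they then stand; what a row does not reach is not made up. A row lasts 1/10 s, in which the tool goes at most 50 mm and 8.59 degrees, less where a joint would pass 70% of its speed; a pose out of reach is approached as far as the arm can. A call is refused whole if a number of a shift passes 50 or a number of a turn 0.15, either way. A call with a gripper value outside its range is refused whole. The fingers move at their own pace and stop on an object; "grip_force" is the grip in N (left out, the last holds). Time passes only in rows, so rows that do not move let the fingers close. It gives the time, the measured TCP pose, the force and the opening at its end, in the units of the state.
- sensors.state(): the state, without advancing time (a new reading comes with each control period).
- vision.capture(name): name is "scene" or "side" or "wrist"; returns the picture (400x640x3 uint8, red, green, blue); there is no depth.
- vision.camera_info(name): a dict with "fovy" (degrees; the focal length in pixels is half the picture's height over the tangent of half this angle, whatever the lens; pixels are square), "cx", "cy" (the principal point, pixels), "origin" and "attitude" of the camera in the world; the wrist camera has in their place "hand_eye" (4x4, takes a point from camera to tool coordinates, whose origin is the TCP and whose axes are the flange's). Camera axes: x right, y down, z forward; pixel columns grow to the right and rows downward; lengths in m; the calibration is good to about 2 mm. A picture is of the moment at which its call begins: read the wrist's pose just before it. camera_info takes no time and is no camera call.
- arm.finish_job(): hands the job in, once; it reports no verdict.
Trained networks look in the newest picture that a camera, given by its name, has taken for a name from the list of things; names that differ only in an ending like _2 or _b are one class to them, and where a whole thing is asked for, a point or a joint stands for the part that bears it (a point fixed in the world has none). Each returns a list of dicts, best first, with "confidence" (0 to 1); they miss things now and then, are a little off and sometimes report something else, mostly with a low value. They report only what shows in the picture. A call takes as long as a camera call. They do not tell look-alikes from the thing itself.
- recognise(camera, label): "uv" ([column, row] in pixels, amid what is visible of it).
- outline_of(camera, label): "pixels" (400x640 bool, what is visible of it) and "uv" ([column, row] in pixels, amid what is visible of it).
The state is a dict: "time_s": time; "joint_positions": joint angles; "dq": joint speeds; "effort": joint torques, N m; "position": TCP position; "ee_rot": TCP orientation; "force": force on the tool from outside, world axes, zero at the start; "ft_torque": the same for the moment, N m; "opening": finger opening in m.
Only numpy, scipy, OpenCV 4.12 (cv2) and the standard library are available. Lean on these libraries where they do the work, as an engineer would, in place of code of your own. Each camera call takes 0.05 s, during which the arm holds its last target.

### The job

Set up the jig for the next batch of pouches: slide the white fence along its slotted bar until the pointed nose at its front end stands opposite the point of the mark clip on the jig's front edge. Only then swing the standing cam lever over and down until it lies fully home, so that the fence is locked there. Leave the things around the jig where they are.

Things in the scene. Friction and masses are not known exactly. Their poses are not given: they have to be found in the camera images.
- bed: the jig's aluminium bed plate, 130 x 300 x 14 mm, screwed to the worktop; origin at the centre of its underside, y axis along its length and the slide, x axis across it, away from the robot, z up. All jig offsets are in this frame. A steel bar, 48 mm wide, top 22 mm over the worktop, slides on it along two fixed bolts in slots; a bolt head, 31 mm over the worktop, is at bed (0, +0.030)
- fence (a joint): travel of the fence and its bar along bed -y, 0 to 0.060 m (hard stops); at 0 the fence's middle is at bed y = +0.113. Starts between 0 and 0.012, short of the mark. Takes about 3 N to push while the lever is open and stays where it is left; the closed lever locks it by friction (slips at about 14 N)
- fence_top (a point): middle of the fence's top edge. The fence is an upright white plate across the left (+y) end of the bar: 90 mm along bed x (x = -0.036 to +0.054), 12 mm thick along y, top 70 mm and foot 15 mm over the worktop. Its outer (+y) side is free for 70 mm: push it there, or pinch it from above
- fence_nose (a point): tip of the dark pointed nose at the front (-x) end of the fence, in the middle of its thickness, 26 mm over the worktop, at bed x = -0.042
- mark: the mark: a dark steel clip, 24 x 18 mm, top 26 mm over the worktop, fixed on the bed's front edge, pointing to +x; origin at the point's tip, 14 mm over the worktop, at bed x = -0.045, axes parallel to the bed's. Set means: nose and point at the same bed y; the fence has then travelled 0.030 to 0.052 m in all. The nose passes the point with 3 mm to spare
- lever (a joint): angle of the cam lever: 0 = fully home (handle level, pointing along bed +x; hard stop), 1.57 = upright; starts at 1.4 to 1.75, limit 1.9. Stays where it is left; takes a few newtons at the handle, most in the last 0.6 rad, where the cam presses the bar; below 0.12 rad it is over centre and stays home
- lever_pivot (a point): the lever's pivot (its axis along bed y), fixed to the bed at bed (0, -0.055), 37.5 mm over the worktop
- lever_end (a point): middle of the outer end of the lever's black handle, 98 mm from the pivot. The handle is 22 mm wide (along the axis), 12 mm thick, from 20 to 98 mm from the pivot; when home its middle plane lies 8 mm above the pivot and its upper face 51.5 mm over the worktop. When upright that face looks to bed -x, 14 mm in front of the pivot: push there to +x and follow down
- sample_cup_1: bystander: lidded sample cup, 52 mm wide, 50 mm high, behind the jig; origin under its centre
- reagent_d: bystander: small brown dropper bottle with a black cap, 33 mm wide, 78 mm high, behind the jig; origin under its centre
- pouch_0: bystander: flat sample pouch, 65 x 96 x 10 mm, behind the jig; origin under its centre
- cassette_0: bystander: test cassette, 20 x 70 x 5 mm, in front of the jig; origin under its centre
- meter: bystander: hand-held reader, 58 x 92 x 23 mm, right of the jig; origin under its centre
- tip_rack: bystander: pipette tip rack, 52 x 82 x 29 mm, right of the jig; origin under its centre
There are look-alikes about, which are no part of the job. Of the things that look like the mark, take the one that is farthest to the robot's right at the start.

How it is judged:
By the outcome, as a careful person would: the job done as asked, in the order asked, and still so for the second after the job is handed in, with the robot touching nothing.
It also fails if it takes over 48 s, if anything falls off the work surface, if the arm or the gripper's body presses on something with over 40 N, if the wrist force passes 120 N, or if a joint passes its speed limit or range.

## Working session

There is one attempt and no reset: what is moved stays moved. The work goes in short steps, Python scripts to look and compute and a tool call to move; the robot and the scene stay as the last step left them, time stands still between calls to the robot, and variables do not carry over. Pictures are saved under pics/ and viewed, and the job is handed in when it is done.

Besides the shell and the picture viewer there is one more tool, called after "Request:" as name(argument=value, ...) on one line, values as JSON. step_arm: Moves the arm, as the interface text tells. Its arguments: {"type":"object","properties":{"increments":{"type":"array"},"grip_force":{"type":"number"}},"required":["increments"]}

```bash
mkdir -p pics; ls; python3 - <<'E'
from rig import sensors, vision
import cv2
print(sensors.state())
for n in ["scene","side","wrist"]:
    im=vision.capture(n); cv2.imwrite(f"pics/{n}0.png",im[:,:,::-1]); print(n,vision.camera_info(n))
E
```

```text
pics
{'time_s': 0.0, 'joint_positions': array([-1.27299170e+00,  3.20287140e-01,  1.56564553e+00, -4.09926800e-05,
        1.25738774e+00, -2.00165759e-02]), 'dq': array([-0.00203059,  0.0009684 ,  0.00048379, -0.00048501, -0.00132827,
       -0.00026081]), 'effort': array([-5.51196244e-04, -4.12463880e+01, -2.31978089e+01,  7.25805270e-02,
        4.56652581e-02, -1.57683462e-04]), 'position': array([ 0.1795227 , -0.54574491,  0.21493601]), 'ee_rot': array([-3.10032199e+00, -4.96883606e-01,  4.36152695e-04]), 'force': array([ 0.44711938, -0.48359868, -0.0165232 ]), 'ft_torque': array([ 0.0311394 , -0.00856366, -0.02193431]), 'opening': 0.091178658642909}
scene {'fovy': 49.13481679995313, 'cx': 318.6705895317388, 'cy': 196.5743297752411, 'origin': array([-0.01471353,  0.81346878,  0.62045081]), 'attitude': array([-0.64000993,  2.36191725, -1.44000653])}
side {'fovy': 53.0861578990687, 'cx': 314.47161714851586, 'cy': 198.94892829816146, 'origin': array([0.1704663 , 0.60508974, 0.62023073]), 'attitude': array([-0.64372291,  2.50147935, -1.31767207])}
wrist {'fovy': 59.282312201008914, 'cx': 318.0806786022584, 'cy': 205.84379431617444, 'hand_eye': array([[-8.65601630e-04, -9.64484994e-01, -2.64136227e-01,
         7.44213061e-02],
       [ 9.99999625e-01, -8.24560860e-04, -2.66244162e-04,
        -8.52500757e-04],
       [ 3.89921050e-05, -2.64136358e-01,  9.64485346e-01,
        -1.68635882e-01],
       [ 0.00000000e+00,  0.00000000e+00,  0.00000000e+00,
         1.00000000e+00]])}
```

View pics/scene0.png

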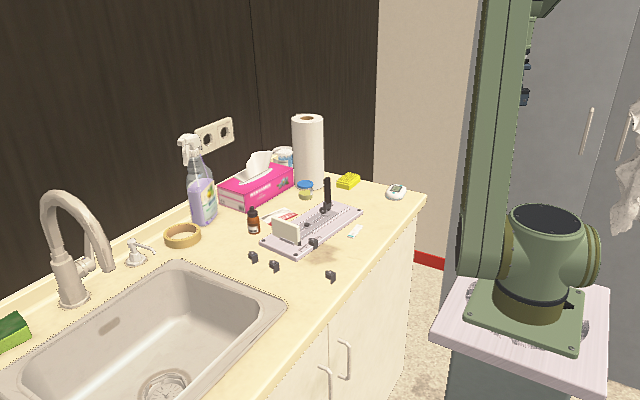

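View pics/side0.png

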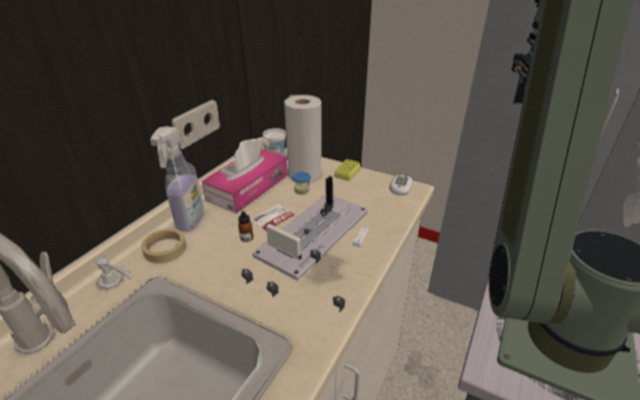

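View pics/wrist0.png

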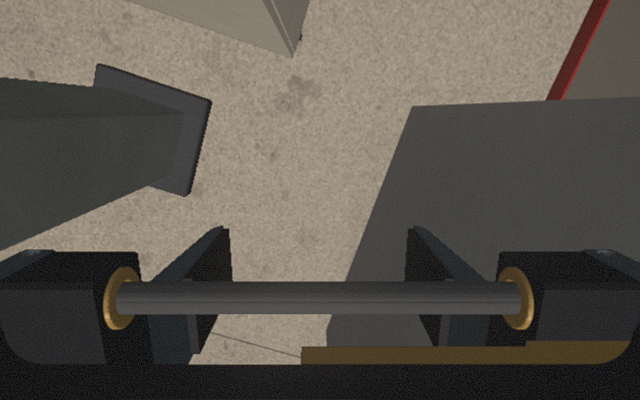

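```bash
cat > h.py <<'E'
import numpy as np, cv2
from scipy.spatial.transform import Rotation as R
from rig import sensors, vision, recognise, outline_of
def cam(name,st=None):
    i=vision.camera_info(name); f=200/np.tan(np.radians(i['fovy'])/2)
    K=np.array([[f,0,i['cx']],[0,f,i['cy']],[0,0,1]])
    if 'origin' in i: return K,R.from_rotvec(i['attitude']).as_matrix(),np.array(i['origin'])
    T=np.eye(4);T[:3,:3]=R.from_rotvec(st['ee_rot']).as_matrix();T[:3,3]=st['position']
    T=T@i['hand_eye']; return K,T[:3,:3],T[:3,3]
def ray(c,uv):
    K,Rm,o=c; d=Rm@np.linalg.inv(K)@np.array([uv[0],uv[1],1.]); return o,d
def atz(c,uv,z):
    o,d=ray(c,uv); return o+d*(z-o[2])/d[2]
def proj(c,P):
    K,Rm,o=c; q=(np.atleast_2d(P)-o)@Rm@K.T; return q[:,:2]/q[:,2:]
def crop(im,x0,y0,w,h,s,fn):
    cv2.imwrite(fn,cv2.resize(im[y0:y0+h,x0:x0+w,::-1],None,fx=s,fy=s,interpolation=cv2.INTER_CUBIC))
E
python3 - <<'E'
from h import *
for n in ["scene","side"]:
    im=vision.capture(n); c=cam(n)
    crop(im,230,165,150,105,5,f"pics/{n}_crop.png")
    for l,z in [("bed",.01),("mark",.02),("fence_top",.07),("fence_nose",.026),("lever_end",.13),("lever_pivot",.0375)]:
        for r in recognise(n,l)[:5]: print(n,l,np.round(r['uv'],1),round(r['confidence'],2),atz(c,r['uv'],z).round(3))
print(sensors.state()['time_s'])
E
```

```text
scene bed [306.9 227.2] 0.66 [ 0.555 -0.037  0.01 ]
scene bed [304.3 190.5] 0.43 [ 0.684 -0.225  0.01 ]
scene mark [295.6 223.3] 0.63 [ 0.583 -0.026  0.02 ]
scene mark [331.2 277. ] 0.47 [0.382 0.132 0.02 ]
scene fence_top [296.  224.6] 0.77 [0.529 0.049 0.07 ]
scene fence_top [327.4 197.2] 0.54 [ 0.536 -0.118  0.07 ]
scene fence_nose [295.7 228.4] 0.89 [0.562 0.005 0.026]
scene fence_nose [280.6 214.7] 0.44 [ 0.641 -0.037  0.026]
scene lever_end [325.1 202. ] 0.52 [0.468 0.009 0.13 ]
scene lever_pivot [309.7 225.1] 0.79 [ 0.528 -0.011  0.037]
side bed [304.6 234.1] 0.97 [ 0.557 -0.032  0.01 ]
side mark [247.  274.6] 0.58 [0.59  0.151 0.02 ]
side mark [274.6 288.1] 0.57 [0.518 0.155 0.02 ]
side mark [319.  253.5] 0.56 [0.489 0.022 0.02 ]
side mark [341.9 304.7] 0.42 [0.381 0.128 0.02 ]
side fence_top [295.9 237.3] 0.89 [0.53  0.049 0.07 ]
side fence_nose [296.6 235.5] 0.83 [ 0.561 -0.002  0.026]
side lever_end [328.7 195.4] 0.81 [ 0.502 -0.047  0.13 ]
side lever_pivot [308.2 233.9] 0.84 [ 0.533 -0.008  0.037]
0.85
```

View pics/scene_crop.png

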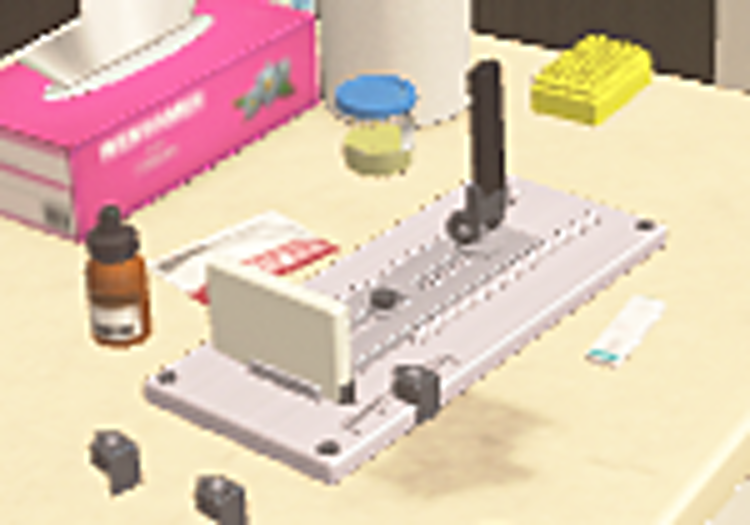

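View pics/side_crop.png

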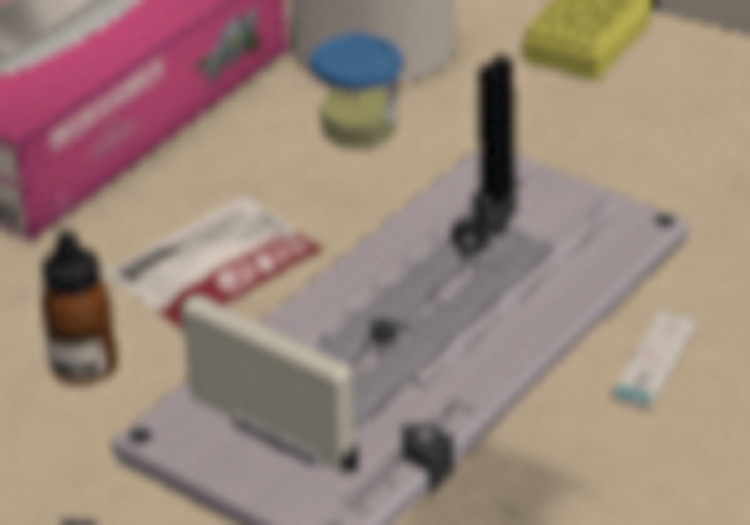

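```bash
python3 - <<'E'
from h import *
P={"scene":[(333,468),(666,230),(147,383),(507,180)],"side":[None,(688,228),(117,447),(478,155)]}
for n in P:
    c=cam(n)
    for p in P[n]:
        if p: 
            uv=(230+p[0]/5,165+p[1]/5); print(n,atz(c,uv,.014).round(4))
E
```

```text
scene [0.4935 0.1041 0.014 ]
scene [ 0.4578 -0.1858  0.014 ]
scene [0.6191 0.088  0.014 ]
scene [ 0.5686 -0.1962  0.014 ]
side [ 0.4605 -0.187   0.014 ]
side [0.6196 0.0888 0.014 ]
side [ 0.5868 -0.1951  0.014 ]
```

Request:
step_arm(increments=[[[1,37,-29,-2.5,0],[1,37,-29,-2.5,0],[1,37,-29,-2.5,0],[1,37,-29,-2.5,0],[1,37,-29,-2.5,0],[1,37,-29,-2.5,0],[1,37,-29,-2.5,0],[1,37,-29,-2.5,0],[1,37,-29,-2.5,0],[1,37,-29,-2.5,0]]])

```text
time_s: 1.85
position: [0.4413, -0.1534, 0.2412]
ee_rot: [3.101, 0.497, 0.001]
force: [0.6, 0.2, -0.1]
opening: 0.0912
```

Request:
step_arm(increments=[[[1,37,-29,-2.5,-0.14],[1,0,0,0,-0.14],[1,0,0,0,-0.14],[1,0,0,0,-0.14],[1,0,0,0,-0.14],[1,0,0,0,-0.14],[1,0,0,0,-0.14],[1,0,0,0,-0.14],[1,0,0,0,-0.14],[1,0,0,0,-0.14]]])

```text
time_s: 2.85
position: [0.4666, -0.116, 0.2433]
ee_rot: [2.045, 2.384, 0.0]
force: [-0.2, -0.4, -0.0]
opening: 0.0914
```

Request:
step_arm(increments=[[[1,0,0,0,-0.14],[1,0,0,0,-0.14],[1,0,0,0,-0.14],[1,0,0,0,-0.14],[1,0,0,0,-0.14],[1,0,0,0,-0.14],[1,0,0,0,-0.14],[1,0,0,0,-0.14],[1,0,0,0,-0.14],[1,0,0,0,0]]])

```text
time_s: 3.85
position: [0.4666, -0.116, 0.2433]
ee_rot: [0.257, 3.131, -0.0]
force: [0.2, 0.7, 0.3]
opening: 0.0913
```

Request:
step_arm(increments=[[[1,-20,43,0,-0.04],[1,-20,43,0,0],[1,-20,43,0,0],[1,0,0,0,0],[1,0,0,0,0]]])

```text
time_s: 4.35
position: [0.5437, 0.0042, 0.2428]
ee_rot: [-0.194, -3.135, 0.001]
force: [0.3, 0.3, -1.1]
opening: 0.091
```

```bash
python3 - <<'E'
from h import *
st=sensors.state(); im=vision.capture("wrist"); c=cam("wrist",st); print(st['position'],st['ee_rot'])
cv2.imwrite("pics/w1.png",im[:,:,::-1])
for l,z in [("mark",.02),("fence_top",.07),("fence_nose",.026),("lever_end",.13)]:
    for r in recognise("wrist",l)[:3]: print(l,np.round(r['uv'],1),round(r['confidence'],2),atz(c,r['uv'],z).round(4))
E
```

```text
[0.54369711 0.00420597 0.24282265] [-1.94281171e-01 -3.13458653e+00  1.00926450e-03]
mark [418.2  16. ] 0.9 [0.3917 0.1253 0.02  ]
mark [335.3 133.3] 0.72 [0.4965 0.0297 0.02  ]
mark [449.3 149.2] 0.71 [0.5293 0.1528 0.02  ]
fence_top [302.4 182. ] 0.88 [ 0.5359 -0.0099  0.07  ]
fence_nose [305.6 182.3] 0.71 [ 0.5453 -0.0095  0.026 ]
fence_nose [ 34.6 239.1] 0.16 [ 0.5729 -0.3326  0.026 ]
lever_end [197.7 197.6] 0.72 [ 0.5265 -0.0932  0.13  ]
```

View pics/w1.png

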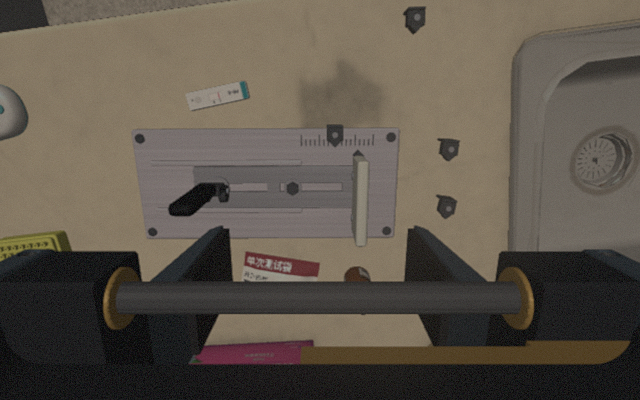

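```bash
python3 - <<'E'
from h import *
im=cv2.imread("pics/w1.png")
cv2.imwrite("pics/w1c.png",cv2.resize(im[115:250,120:410],None,fx=2.75,fy=2.75,interpolation=cv2.INTER_CUBIC))
cv2.imwrite("pics/w1d.png",cv2.resize(im[115:180,290:410],None,fx=6,fy=6,interpolation=cv2.INTER_CUBIC))
E
```

```text
(no output)
```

View pics/w1c.png

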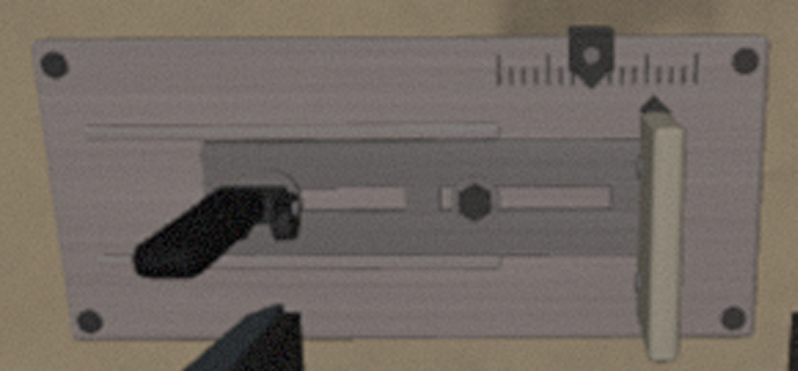

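View pics/w1d.png

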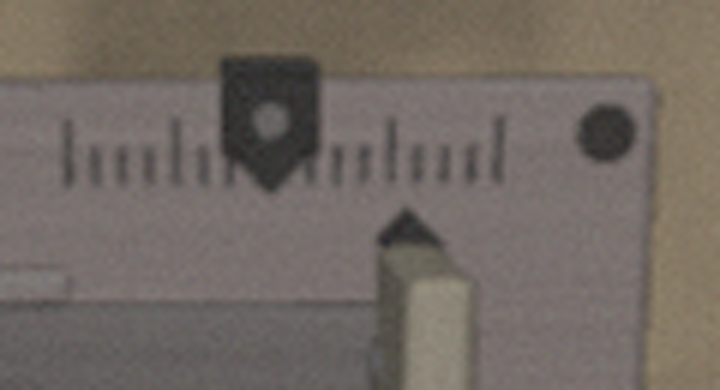

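```bash
cat >> h.py <<'E'
def bedframe(c4,c):
    P=np.array([atz(c,u,.014)[:2] for u in c4]) # FR(-y,-x),FL(+y,-x),BL,BR
    ctr=P.mean(0); by=(P[1]-P[0])+(P[2]-P[3]); yaw=np.arctan2(-by[0],by[1]); return P,ctr,yaw
E
python3 - <<'E'
from h import *
st=sensors.state();c=cam("wrist",st)
q=[(120+a/2.75,115+b/2.75) for a,b in [(33,41),(767,36),(752,336),(75,340)]]
P,ctr,yaw=bedframe(q,c); print(P.round(4),ctr,yaw)
print(np.linalg.norm(P[0]-P[1]),np.linalg.norm(P[2]-P[3]),np.linalg.norm(P[1]-P[2]))
bx=np.array([np.cos(yaw),np.sin(yaw)]);by=np.array([-bx[1],bx[0]])
def tob(p): return np.round([(p[:2]-ctr)@bx,(p[:2]-ctr)@by],4)
for z in (.014,.026): print("mark",z,tob(atz(c,(335,147),z)))
print("nose",tob(atz(c,(357.5,149.7),.026)))
for uv in [(663,356),(643,115),(682,127)]: print("fence",tob(atz(c,(120+uv[0]/2.75,115+uv[1]/2.75),.07)))
print("bolt", tob(atz(c,(120+475/2.75,115+202/2.75),.031)))
Rm=R.from_rotvec(st['ee_rot']).as_matrix(); print("tool yaw",np.arctan2(Rm[1,0],Rm[0,0]),"want",np.pi+yaw)
print("tcp bed",tob(st['position']), st['joint_positions'])
E
```

```text
[[ 0.4645 -0.1949]
 [ 0.5     0.0989]
 [ 0.6276  0.0839]
 [ 0.5919 -0.2107]] [ 0.54597829 -0.05571274] -0.12041967627225562
0.29584206824516696 0.2967055993912499 0.1284369209901107
mark 0.014 [-0.0439  0.0773]
mark 0.026 [-0.0452  0.0767]
nose [-0.0421  0.1013]
fence [0.0511 0.1024]
fence [-0.0401  0.093 ]
fence [-0.0358  0.1069]
bolt [-0.0004  0.0299]
tool yaw 3.01555547925067 want 3.0211729773175375
tcp bed [-0.0098  0.0574] [-1.64530954e-02  2.52700440e-01  1.58924806e+00 -3.13517230e-04
  1.29946582e+00 -1.46112822e+00]
```

Request:
step_arm(increments=[[[0.3,-15,44,0,-0.006],[0.3,0,0,45,0],[0.3,0,0,45,0],[0.3,0,0,40,0],[0.3,0,0,0,0],[0.3,0,0,0,0]]])

```text
time_s: 5.2
position: [0.5643, 0.0447, 0.114]
ee_rot: [0.187, 3.136, -0.0]
force: [1.3, 0.1, -0.0]
opening: 0.0591
```

```bash
python3 - <<'E'
from h import *
st=sensors.state(); im=vision.capture("wrist"); print(st['position'],st['opening'])
cv2.imwrite("pics/w2.png",im[:,:,::-1])
E
```

```text
[0.56428378 0.0447017  0.11396661] 0.05909173966372852
```

View pics/w2.png

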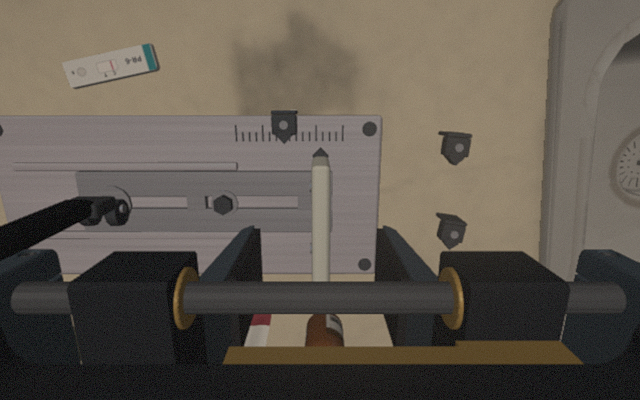

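Request:
step_arm(increments=[[[0.3,0,0,30,0],[0.3,0,0,16,0],[0.3,0,0,0,0],[-1,0,0,0,0],[-1,0,0,0,0],[-1,0,0,0,0],[-1,0,0,0,0],[-1,0,0,0,0],[-1,0,0,0,0]]], grip_force=12)

```text
time_s: 6.15
position: [0.5641, 0.0454, 0.0674]
ee_rot: [0.185, 3.136, -0.0]
force: [-0.2, -0.3, -0.1]
opening: 0.0143
```

```bash
cat >m.py <<'E'
from h import *
import sys
st=sensors.state(); im=vision.capture("wrist"); print(st['time_s'],st['position'],st['opening'],st['force'])
cv2.imwrite(sys.argv[1],cv2.resize(im[60:220,220:420,::-1],None,fx=4,fy=3.75 if 0 else 4,interpolation=cv2.INTER_CUBIC)[:600])
E
python3 m.py pics/w3.png
```

```text
6.15 [0.56406646 0.04537968 0.06739235] 0.01427755324275462 [-0.18668599 -0.33414697 -0.07244607]
```

View pics/w3.png

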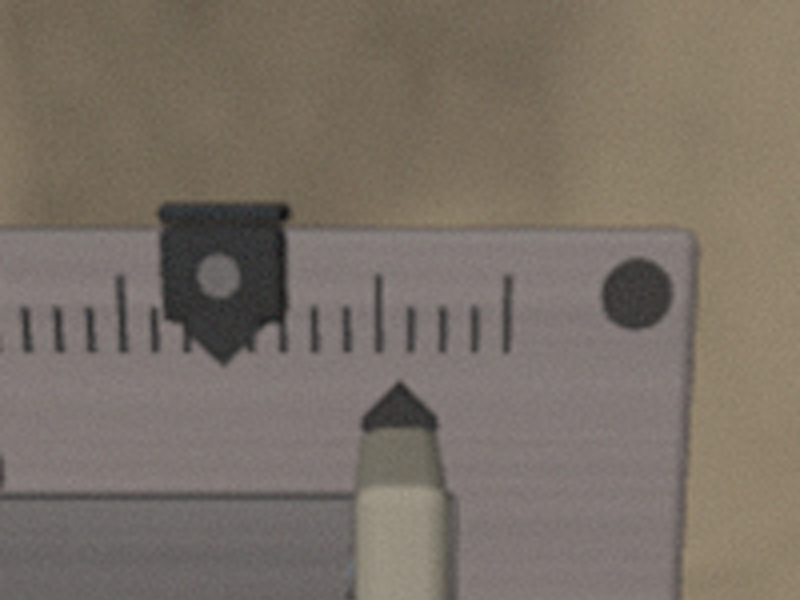

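```bash
cat >>h.py <<'E'
ctr=np.array([.54598,-.05571]);yaw=-.1204
bx=np.array([np.cos(yaw),np.sin(yaw)]);by=np.array([-bx[1],bx[0]])
def tob(p): return np.round([(p[:2]-ctr)@bx,(p[:2]-ctr)@by],4)
def cmp(st,m,n):
    c=cam("wrist",st); u=lambda p:(220+p[0]/4,60+p[1]/4)
    for z in (.014,.026): print("mark",z,tob(atz(c,u(m),z)))
    print("nose",tob(atz(c,u(n),.026)),"tcp",tob(st['position']))
E
python3 - <<'E'
from h import *
cmp(sensors.state(),(223,363),(399,382))
E
```

```text
mark 0.014 [-0.0442  0.0768]
mark 0.026 [-0.0455  0.0782]
nose [-0.0427  0.1043] tcp [0.0058 0.1027]
```

Request:
step_arm(increments=[[[-1,0,0,0,0],[-1,0,-4,0,0],[-1,0,-5,0,0],[-1,0,-5,0,0],[-1,0,-5,0,0],[-1,0,-5,0,0],[-1,0,0,0,0],[-1,0,0,0,0]]], grip_force=15)

```text
time_s: 7.0
position: [0.5611, 0.0203, 0.0673]
ee_rot: [-0.184, -3.136, 0.003]
force: [-0.3, -2.6, 3.5]
opening: 0.0116
```

```bash
python3 m.py pics/w4.png
```

```text
7.0 [0.56107702 0.02030057 0.06732504] 0.011573444326147085 [-0.30832231 -2.58462391  3.48714835]
```

View pics/w4.png

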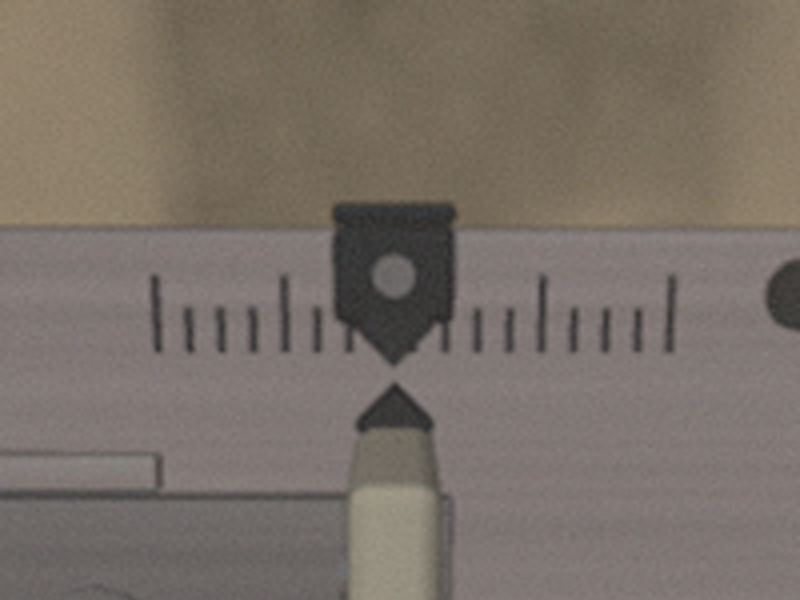

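Request:
step_arm(increments=[[[-0.3,0,0,0,0],[-0.3,0,0,0,0],[-0.3,0,0,0,0],[-0.3,0,0,0,0]]])

```text
time_s: 7.45
position: [0.5611, 0.0216, 0.067]
ee_rot: [-0.185, -3.136, 0.0]
force: [0.5, 0.1, 0.6]
opening: 0.0318
```

```bash
python3 m.py pics/w5.png
```

```text
7.45 [0.56108029 0.02164371 0.0670276 ] 0.03180665986328293 [0.50944972 0.0554805  0.57194278]
```

View pics/w5.png

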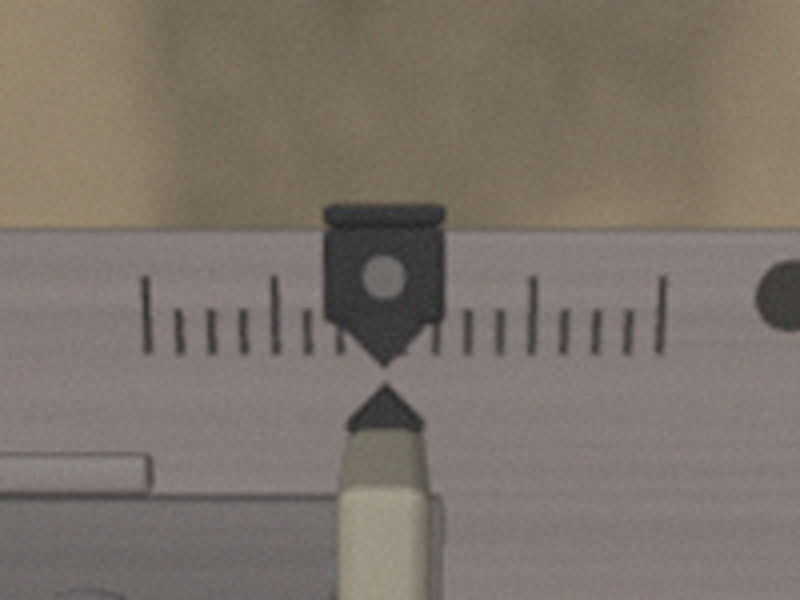

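Request:
step_arm(increments=[[[-0.3,0,0,30,0],[-0.3,0,0,0,0]]])

```text
time_s: 7.7
position: [0.5585, 0.0215, 0.0346]
ee_rot: [-0.184, -3.129, 0.001]
force: [-0.9, 0.3, -1.5]
opening: 0.0321
```

```bash
python3 - <<'E'
from h import *
print(sensors.state())
E
```

```text
{'time_s': 7.7, 'joint_positions': array([ 1.80004778e-02,  4.72291955e-01,  1.83542121e+00, -8.09283728e-05,
        8.40629660e-01, -1.43503819e+00]), 'dq': array([-0.00254842, -0.02900025, -0.04035251, -0.00054996,  0.04524091,
       -0.00047911]), 'effort': array([-2.33676651e-02, -4.39615989e+01, -1.87444532e+01, -2.04368122e-02,
       -4.59332094e-01, -2.12479892e-03]), 'position': array([0.55854817, 0.02153695, 0.03457105]), 'ee_rot': array([-1.84385881e-01, -3.12943962e+00,  9.06567031e-04]), 'force': array([-0.9137561 ,  0.27330381, -1.49663839]), 'ft_torque': array([ 0.07932357, -0.13284453,  0.02279449]), 'opening': 0.03213829283061622}
```

Request:
step_arm(increments=[[[-0.3,0,0,-30,0],[-0.3,0,0,0,0]]])

```text
time_s: 7.9
position: [0.5637, 0.0216, 0.0706]
ee_rot: [0.184, 3.13, 0.001]
force: [1.0, 0.8, 0.8]
opening: 0.0322
```

```bash
python3 m.py pics/w6.png
```

```text
7.9 [0.56368916 0.02161748 0.0706337 ] 0.032156917027719396 [0.9604265  0.79567184 0.82276496]
```

View pics/w6.png

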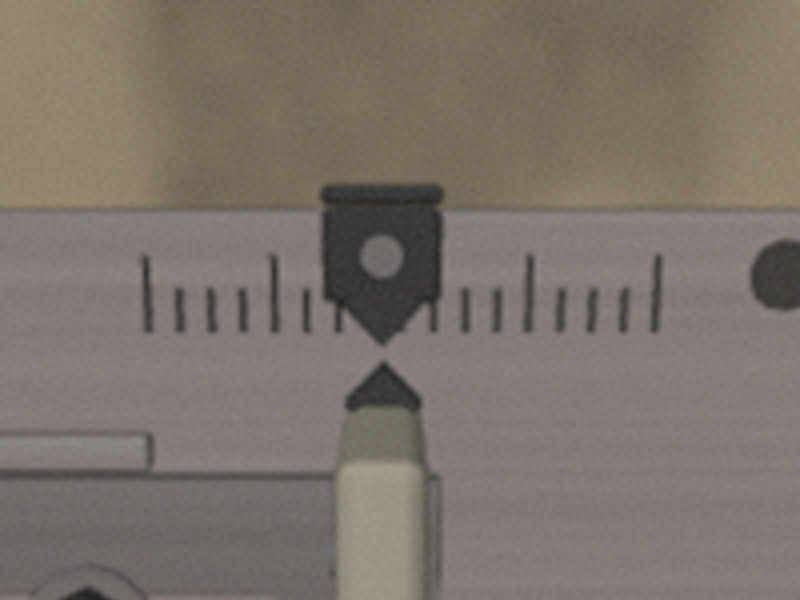

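Request:
step_arm(increments=[[[-0.3,0,0,-30,0],[-0.3,0,0,-35,0],[-0.3,0,0,-35,0],[-1,35,0,0,0],[-1,35,0,0,0],[-1,0,-45,0,0],[-1,0,-45,0,0],[-1,0,-43,0,0],[-1,0,0,0,0],[-1,0,0,0,0]]], grip_force=20)

```text
time_s: 8.95
position: [0.4756, -0.1027, 0.1671]
ee_rot: [-0.189, -3.135, -0.001]
force: [-0.4, 0.2, -0.1]
opening: 0.0005
```

```bash
python3 - <<'E'
from h import *
st=sensors.state(); im=vision.capture("wrist"); c=cam("wrist",st); print(st['position'],tob(st['position']),st['opening'])
cv2.imwrite("pics/w7.png",im[:,:,::-1])
im=vision.capture("side"); crop(im,230,140,150,112,5,"pics/s7.png")
E
```

```text
[ 0.47555051 -0.1027291   0.16707299] [-0.0643 -0.0551] 0.0004789534223017727
```

View pics/w7.png

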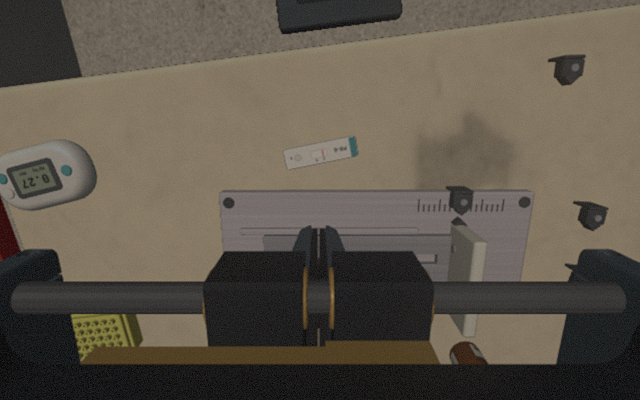

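View pics/s7.png

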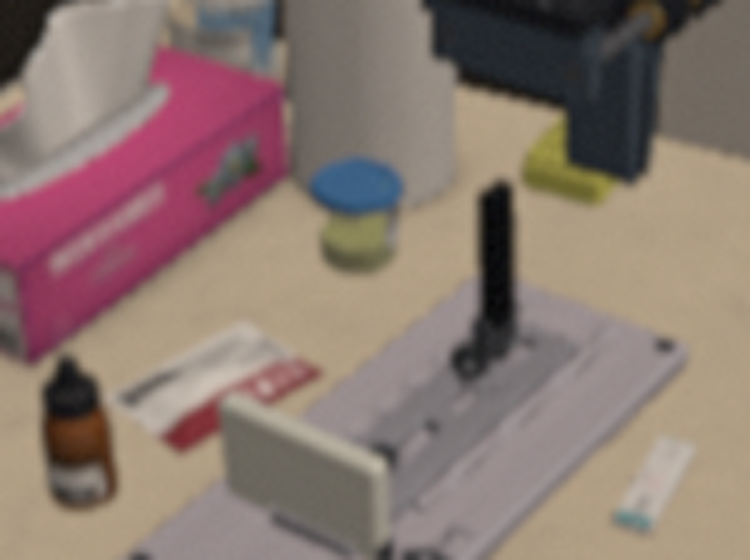

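```bash
python3 - <<'E'
from h import *
c=cam("side")
for n,p in [("towel R",(455,190)),("towel front",(400,205)),("cup",(360,265)),("tip rack",(580,198))]:
    P=atz(c,(230+p[0]/5,140+p[1]/5),0); print(n,P.round(3),tob(P))
P=atz(c,(230+497/5,140+190/5),.135);print("lever top",P,tob(P))
E
```

```text
towel R [ 0.653 -0.292  0.   ] [ 0.1348 -0.2217]
towel front [ 0.674 -0.262  0.   ] [ 0.1514 -0.1892]
cup [ 0.662 -0.195  0.   ] [ 0.1317 -0.1248]
tip rack [ 0.584 -0.319  0.   ] [ 0.0693 -0.2569]
lever top [ 0.53089411 -0.10604189  0.135     ] [-0.0089 -0.0518]
```

Request:
step_arm(increments=[[[-1,0,0,30,0],[-1,-17,0,0,0],[-1,-15,0,0,0],[-1,-10,0,0,0],[-1,-11,0,-1,0],[-1,-10,0,2,0],[-1,-10,0,2,0],[-1,-9,0,4.5,0],[-1,-9,0,5,0],[-1,0,0,0,0]]], grip_force=20)

```text
time_s: 10.05
position: [0.5698, -0.1133, 0.1253]
ee_rot: [0.185, 3.13, -0.0]
force: [-0.3, -0.1, 0.6]
opening: 0.0005
```

```bash
python3 - <<'E'
from h import *
st=sensors.state(); print(st['position'],tob(st['position']),st['force'])
im=vision.capture("side"); crop(im,230,140,150,112,5,"pics/s8.png")
E
```

```text
[ 0.56979353 -0.11327227  0.12528864] [ 0.0306 -0.0543] [-0.26376637 -0.10986019  0.57673465]
```

View pics/s8.png

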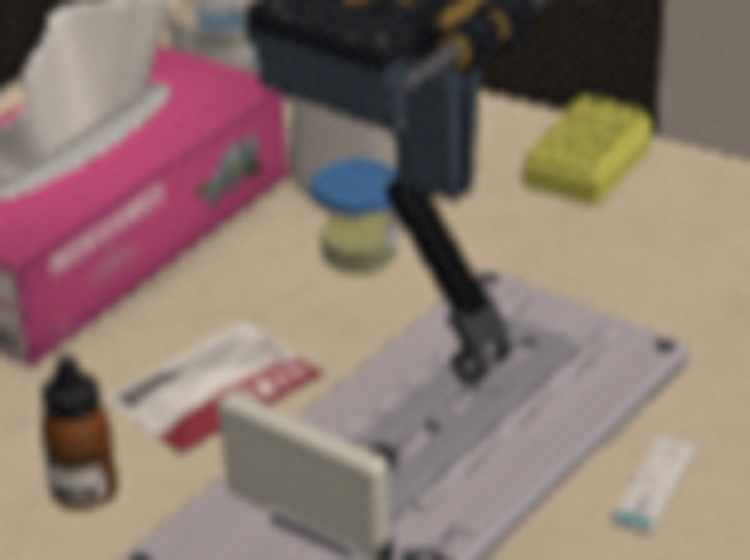

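Request:
step_arm(increments=[[[-1,-6,0,6.5,0],[-1,-6,0,6.5,0],[-1,-5,0,8,0],[-1,-5,0,8,0],[-1,-3,0,7,0],[-1,-2,0,7,0],[-1,0,0,5,0],[-1,0,0,3,0],[-1,0,0,2,0],[-1,0,0,0,0]]])

```text
time_s: 11.1
position: [0.5931, -0.1162, 0.0717]
ee_rot: [-0.185, -3.136, 0.0]
force: [0.9, 0.7, 3.3]
opening: 0.0009
```

```bash
python3 - <<'E'
from h import *
st=sensors.state(); print(st['position'],tob(st['position']),st['force'])
im=vision.capture("side"); crop(im,230,140,150,112,5,"pics/s9.png")
E
```

```text
[ 0.59307445 -0.116183    0.0716954 ] [ 0.054  -0.0544] [0.89420762 0.74591535 3.26758592]
```

View pics/s9.png

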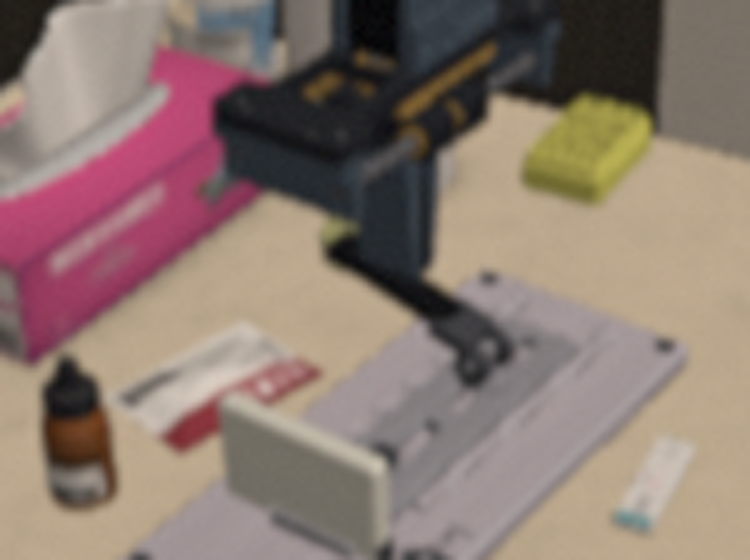

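Request:
step_arm(increments=[[[-1,0,0,3,0],[-1,0,0,3,0],[-1,0,0,0,0]]])

```text
time_s: 11.45
position: [0.5931, -0.1162, 0.0654]
ee_rot: [-0.185, -3.136, 0.0]
force: [1.4, -0.3, 2.5]
opening: 0.0006
```

Request:
step_arm(increments=[[[-1,0,0,3,0],[-1,0,0,0,0],[-1,0,0,0,0]]])

```text
time_s: 11.75
position: [0.5927, -0.1161, 0.0623]
ee_rot: [-0.185, -3.135, -0.0]
force: [1.2, 0.1, 1.8]
opening: 0.0001
```

```bash
python3 - <<'E'
from h import *
st=sensors.state(); print(st['position'],tob(st['position']),st['force'])
im=vision.capture("side"); crop(im,230,140,150,112,5,"pics/s10.png")
E
```

```text
[ 0.59271041 -0.11614384  0.06234199] [ 0.0537 -0.0544] [1.18927437 0.10862288 1.80363235]
```

View pics/s10.png

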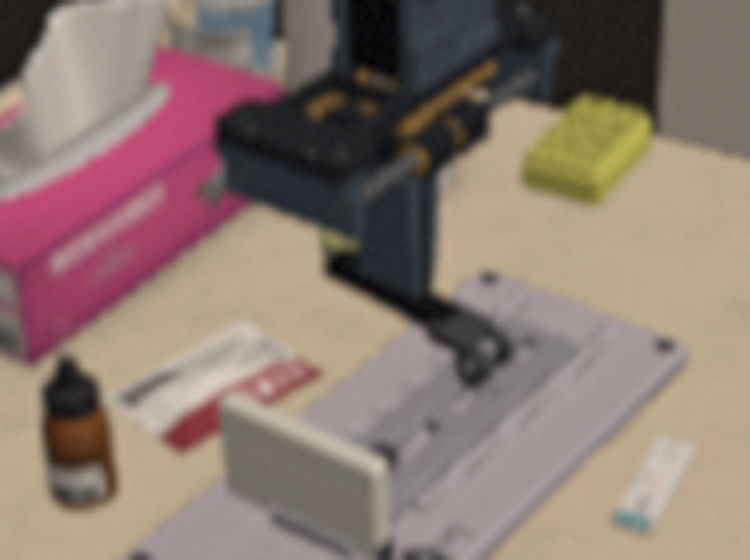

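Request:
step_arm(increments=[[[-1,0,0,3,0],[-1,0,0,2,0],[-1,0,0,0,0],[-1,0,0,0,0]]])

```text
time_s: 12.2
position: [0.593, -0.1162, 0.0575]
ee_rot: [-0.185, -3.135, 0.0]
force: [1.8, -0.1, 2.4]
opening: 0.0005
```

```bash
python3 - <<'E'
from h import *
im=vision.capture("side"); crop(im,280,170,80,56,9,"pics/s11.png")
im=vision.capture("scene"); crop(im,270,165,100,70,8,"pics/c11.png")
E
```

```text
(no output)
```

View pics/s11.png

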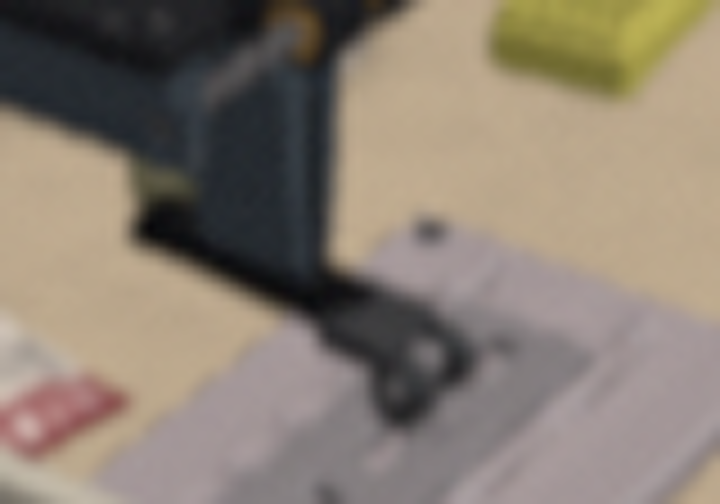

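View pics/c11.png

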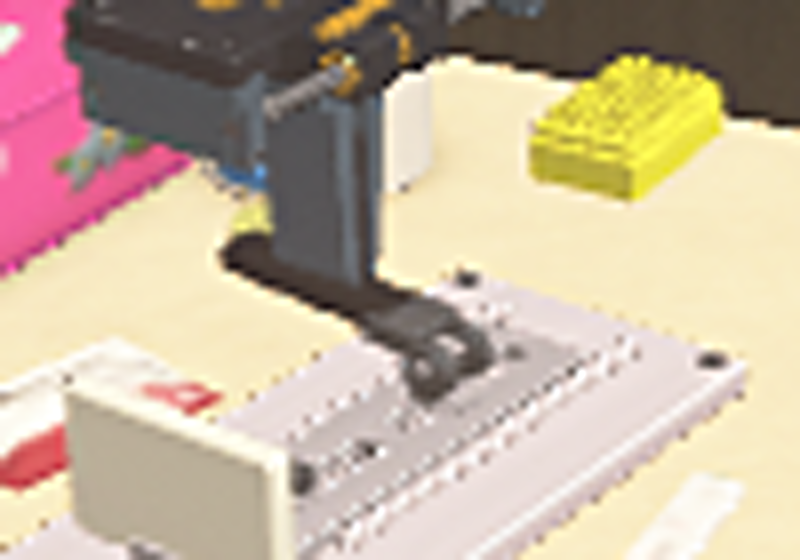

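Request:
step_arm(increments=[[[-1,0,0,2,0],[-1,0,0,0,0],[-1,0,0,0,0]]])

```text
time_s: 12.6
position: [0.593, -0.1162, 0.0555]
ee_rot: [-0.185, -3.136, -0.0]
force: [1.8, -0.6, 1.7]
opening: 0.0003
```

```bash
cat > lev.py <<'E'
from h import *
import sys
s=8
def draw(n,x0,y0,w,h,fn,ths):
    im=vision.capture(n);c=cam(n)
    o=cv2.resize(im[y0:y0+h,x0:x0+w,::-1],None,fx=s,fy=s,interpolation=cv2.INTER_CUBIC)
    for th,col in zip(ths,[(0,255,0),(0,0,255),(255,0,0)]):
        L=[]
        for yy in (-.011,.011):
            for r,t in ((.02,.014),(.098,.014),(.098,.002),(.02,.002)):
                X=r*np.cos(th)-t*np.sin(th);Z=.0375+r*np.sin(th)+t*np.cos(th)
                p=ctr+bx*X+by*(-.055+yy); L.append([*p,Z])
        q=(proj(c,np.array(L))-[x0,y0]+.5)*s
        for k in (0,4): cv2.polylines(o,[q[k:k+4].astype(int)],True,col,1)
    cv2.imwrite(fn,o)
draw("side",280,165,90,70,sys.argv[1],[0.,.2]); draw("scene",270,160,90,70,sys.argv[2],[0.,.2])
print(sensors.state()['position'],sensors.state()['force'])
E
python3 lev.py pics/l1.png pics/l2.png
```

```text
[ 0.59291937 -0.11619246  0.05552954] [2.41958546 0.34951722 2.10983638]
```

View pics/l1.png

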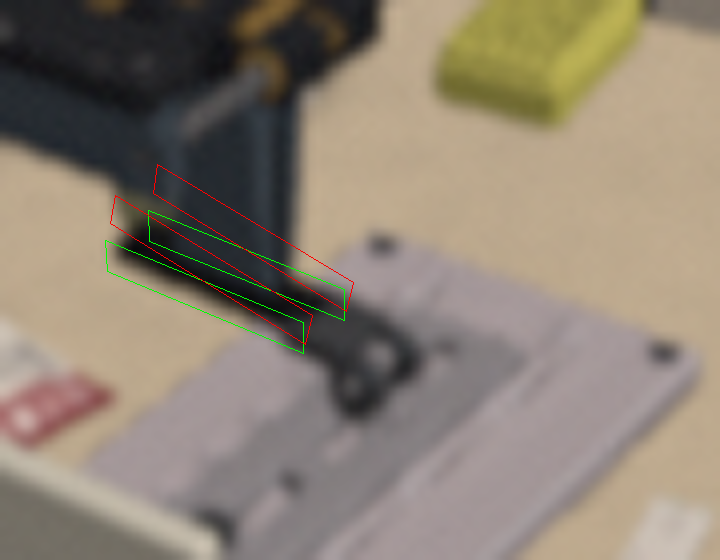

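View pics/l2.png

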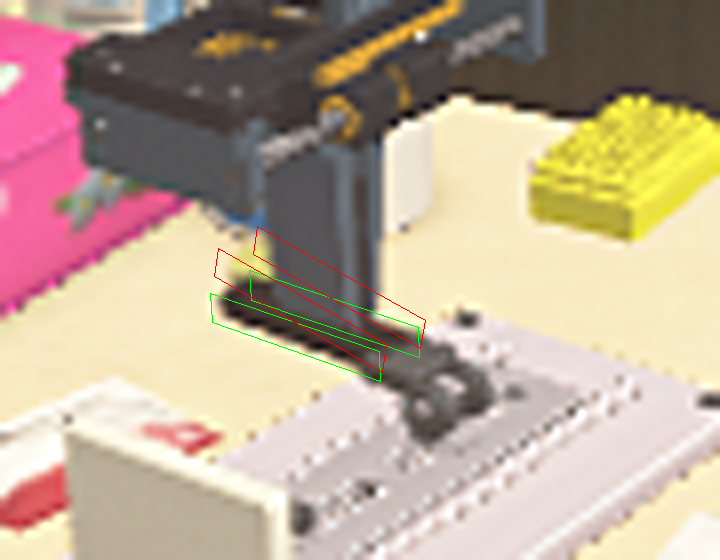

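Request:
step_arm(increments=[[[-1,0,0,2,0],[-1,0,0,0,0],[-1,0,0,0,0]]])

```text
time_s: 13.0
position: [0.5933, -0.1162, 0.0537]
ee_rot: [0.185, 3.136, -0.0]
force: [2.1, 0.8, 2.7]
opening: 0.0006
```

Request:
step_arm(increments=[[[-1,0,0,2,0],[-1,0,0,0,0],[-1,0,0,0,0]]])

```text
time_s: 13.3
position: [0.5933, -0.1162, 0.0535]
ee_rot: [0.185, 3.135, -0.0]
force: [-0.6, 0.3, 12.2]
opening: 0.0005
```

Request:
step_arm(increments=[[[-1,0,0,1.5,0],[-1,0,0,0,0],[-1,0,0,0,0]]])

```text
time_s: 13.6
position: [0.5934, -0.1162, 0.0534]
ee_rot: [0.185, 3.135, -0.0]
force: [-3.2, 0.8, 20.0]
opening: 0.0005
```

```bash
python3 lev.py pics/l3.png pics/l4.png
```

```text
[ 0.59339729 -0.11622737  0.0534029 ] [-3.16715258  0.843679   20.55440343]
```

View pics/l3.png

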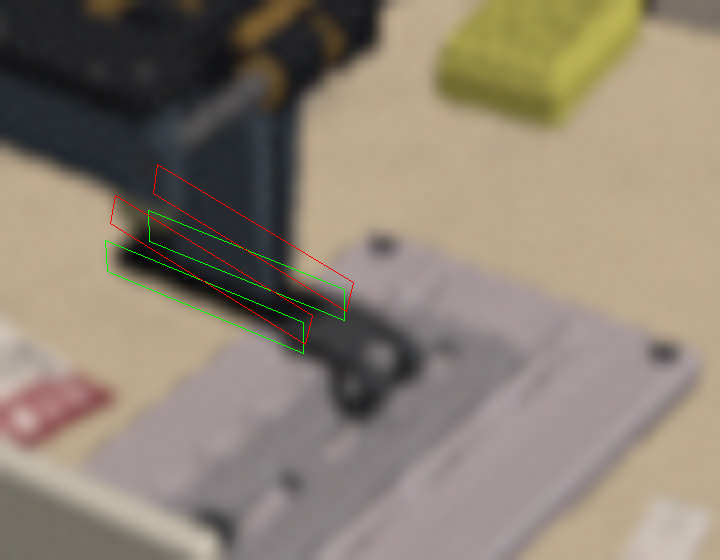

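Request:
step_arm(increments=[[[-1,0,0,-10,0],[-1,0,0,-35,0],[-1,0,0,-45,0],[-1,0,0,-45,0],[-1,45,22,-45,0],[-1,45,22,0,0],[-1,0,0,0,0],[-1,0,0,0,0]]])

```text
time_s: 14.5
position: [0.5183, -0.0685, 0.2183]
ee_rot: [-0.183, -3.134, 0.0]
force: [0.1, -0.0, -0.1]
opening: 0.001
```

```bash
python3 lev.py pics/l5.png pics/l6.png; python3 - <<'E'
from h import *
st=sensors.state(); im=vision.capture("wrist"); print(st['position'],tob(st['position']),st['time_s'])
cv2.imwrite("pics/w8.png",im[:,:,::-1])
E
```

```text
[ 0.5202264  -0.06925078  0.21816832] [ 0.77607291 -0.20469521 -0.48186252]
[ 0.5202264  -0.06925078  0.21816832] [-0.0239 -0.0165] 14.6
```

View pics/l5.png

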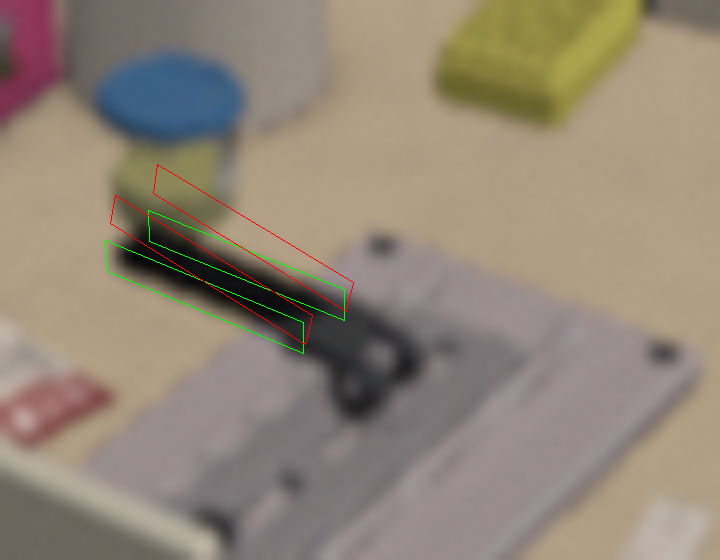

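View pics/w8.png

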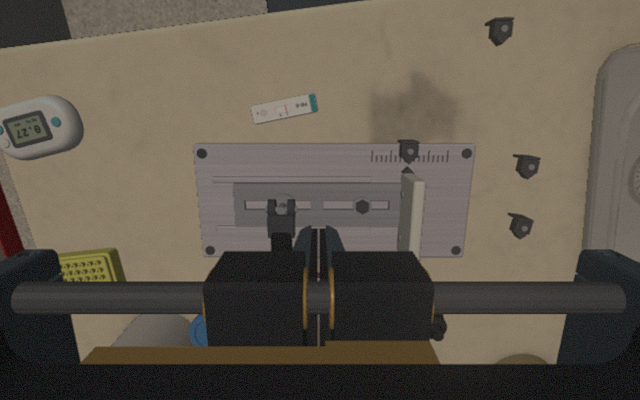

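View pics/l6.png

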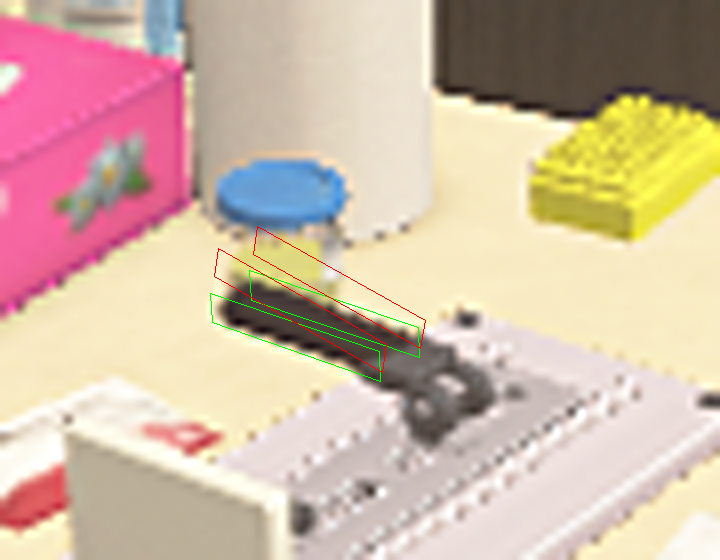

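```bash
python3 - <<'E'
from h import *
for n,x0,y0 in (("side",280,165),("scene",270,160)):
    c=cam(n)
    for z in (.028,.0515):
        q=proj(c,np.array([[.5934,-.1162,z],[.5934-.0159+.0016,-.1162+.002+.013,z]]))
        print(n,z,((q-[x0,y0]+.5)*8).round())
    im=vision.capture(n); g=im.max(2)
    sub=im[y0:y0+70,x0:x0+90]; m=(sub.max(2)<75).astype(np.uint8)
    cv2.imwrite(f"pics/m_{n}.png",cv2.resize(m*255,None,fx=8,fy=8,interpolation=cv2.INTER_NEAREST))
E
```

```text
side 0.028 [[236. 331.]
 [251. 368.]]
side 0.0515 [[235. 271.]
 [250. 307.]]
scene 0.028 [[325. 373.]
 [336. 399.]]
scene 0.0515 [[322. 314.]
 [334. 340.]]
```

View pics/m_scene.png

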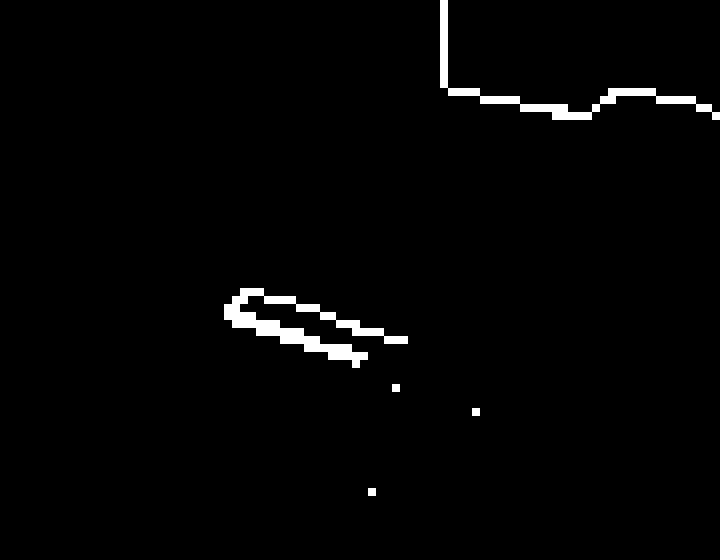

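View pics/m_side.png

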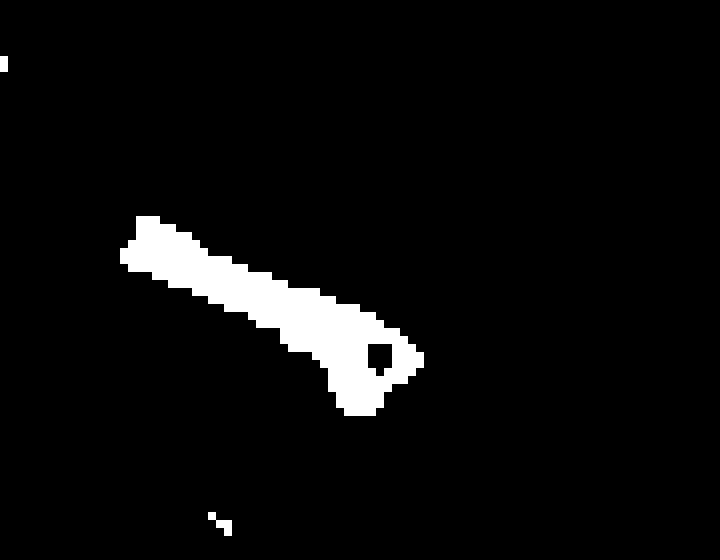

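Request:
step_arm(increments=[[[-1,0,48,0,0],[-1,-20,46,20,0],[-1,0,0,40,0],[-1,0,0,0,0],[-1,0,0,0,0],[-1,0,0,0,0]]])

```text
time_s: 15.35
position: [0.5501, 0.018, 0.1617]
ee_rot: [0.187, 3.133, -0.0]
force: [0.1, 0.6, -0.4]
opening: 0.0008
```

```bash
python3 m.py pics/w9.png
```

```text
15.35 [0.55009458 0.01803023 0.16169136] 0.0008283610796159302 [ 0.13216178  0.57316871 -0.36710872]
```

View pics/w9.png

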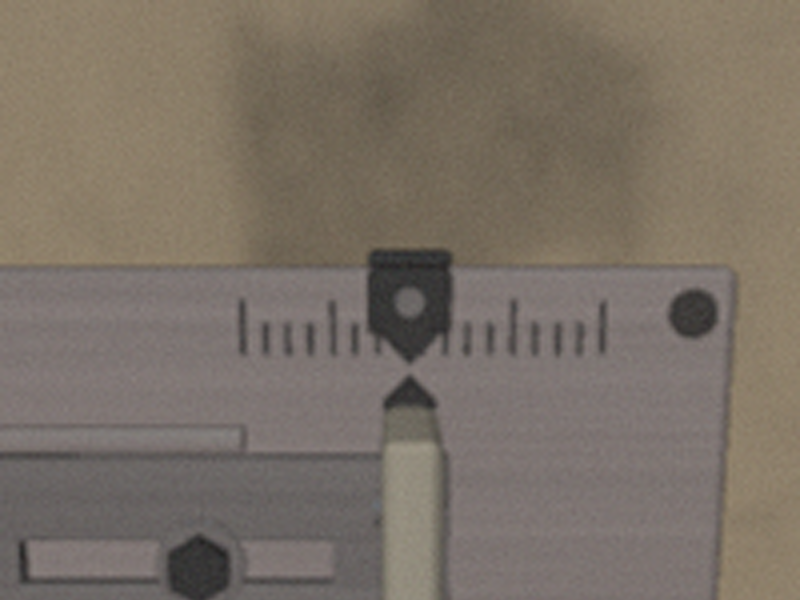

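```bash
python3 -c "
from rig import arm
print(arm.finish_job())"
```

```text
the job is handed in; nothing more can be done
None
```

The fence is set at the mark and locked, and I handed the job in at about 15.4 s with the arm standing clear.

**What I did:** I pinched the fence from above and slid it about 25 mm until its nose stood opposite the clip on the bed's front edge. That clip is the farthest to the robot's right of those seen. I released the fence, checked that it stayed put, and then pushed the lever over and down with closed fingers.

**Last checks:**
- **Alignment:** After locking, the wrist picture shows the nose and the mark's point within a quarter of a pixel of each other, which is under about 0.3 mm.
- **Lever:** The push force fell to about 2 N past centre, then rose to 20 N with almost no further movement, so I read that as the hard stop. The handle's edges in the scene and side pictures fit 0 rad to within about 0.05, though two of the edges fitted less cleanly than the others.
- **Surroundings:** No bystander looked moved in the pictures I viewed, but I did not measure their positions.

**What went wrong or disagreed:**
- **Wrong direction:** Just after releasing the fence I moved the gripper 30 mm down instead of up. The force read at the end of that move was about 1.5 N, and the next picture showed the fence unmoved.
- **Fingertip height:** At the lever's stop the reported TCP height would put the fingertips about 23 mm below the handle's top face. The pictures show them resting on that face. I did not resolve this and relied on force and pictures.

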